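Unstack the leather-moulding formers into their trays

TASK

Take the stack of wooden moulding formers apart from the top down, one at a time, and put each former away in the tray of its own shape, lowering it right down into the tray before you let go, so that all four lie flat inside their rims. Do not let any former tip over, and leave the dye bottle and the thread spool standing where they are.

Things in the scene. Friction and masses are not known exactly. Their poses are not given: they have to be found in the camera images.
- round: wooden former (a plain solid block), 24 mm tall; origin at the centre of its underside, z up; a round disc 32 mm in diameter, 16 g; the top one in the stack at the start (its underside 72 mm above the bench)
- hexagon: wooden former (a plain solid block), 24 mm tall; origin at the centre of its underside, z up; a regular hexagon 44 mm across flats (51 mm across corners), one pair of flats facing its x axis and -x; a flat also every 60 degrees from there; 32 g; second from the top in the stack at the start (its underside 48 mm above the bench)
- oval: wooden former (a plain solid block), 24 mm tall; origin at the centre of its underside, z up; straight sides with half-round ends, 82 mm long along its x axis, 50 mm wide along y, 65 g; third from the top in the stack at the start (its underside 24 mm above the bench)
- oblong: wooden former (a plain solid block), 24 mm tall; origin at the centre of its underside, z up; a rectangle 104 mm long along its x axis, 62 mm wide along y, 110 g; the bottom one in the stack at the start, standing on the bench. The four lie centred on one another within about 3 mm, each smaller than the one below, turned a little; real masses vary by 20 to 40 percent
- tray_round: low round tray, 48 mm across inside the rim, for the round former; fixed to the bench; dark wooden rim 10 mm high and 7 mm thick round a cork floor whose top is 4 mm above the bench; origin on the bench (underside) at the tray's centre, z up; the rim is made of 14 straight pieces
- tray_hexagon: low hexagonal tray, 60 mm across flats inside the rim, flats facing its x axis and every 60 degrees; for the hexagonal former, which lies in it at any yaw; fixed to the bench; dark wooden rim 10 mm high and 7 mm thick round a cork floor whose top is 4 mm above the bench; origin on the bench (underside) at the tray's centre, z up
- tray_oval: low oval tray, 98 mm long (x axis) and 66 mm wide (y axis) inside the rim, for the oval former; fixed to the bench; dark wooden rim 10 mm high and 7 mm thick round a cork floor whose top is 4 mm above the bench; origin on the bench (underside) at the tray's centre, z up
- tray_oblong: low rectangular tray, 120 mm long (x axis) and 78 mm wide (y axis) inside the rim, for the oblong former; fixed to the bench; dark wooden rim 10 mm high and 7 mm thick round a cork floor whose top is 4 mm above the bench; origin on the bench (underside) at the tray's centre, z up; the stack stands at any one of the five places among the four trays, at any yaw within 0.7 rad, and so do the trays
- bottle: bystander: a brown glass dye bottle with a black cap, 48 mm in diameter, 95 mm tall, standing; origin at the centre of its underside; leave it standing where it is
- spool: bystander: a white thread spool standing on end, 42 mm in diameter, 44 mm tall; origin at the centre of its underside; leave it where it is
There are look-alikes about, which are no part of the job. What is shaped like the oblong but yellow is not meant. Leave any turquoise look-alike of the round alone.

How it is judged:
On the way, in this order (a step that is already met when the one before it is completed fails the run):
1. the round former is lowered, still held by the fingers, into its own tray, to within 8 mm of the floor (horizontal distance between round and tray_round below 0.014 m and z of round in the frame of tray_round below 0.012 m and contact force between the fingers and round above 0.3 N), for 0.04 s.
2. the hexagonal former is lowered, still held by the fingers, into its own tray, to within 8 mm of the floor (horizontal distance between hexagon and tray_hexagon below 0.014 m and z of hexagon in the frame of tray_hexagon below 0.012 m and contact force between the fingers and hexagon above 0.3 N), for 0.04 s.
3. the oval former is lowered, still held by the fingers, into its own tray, to within 8 mm of the floor (horizontal distance between oval and tray_oval below 0.014 m and z of oval in the frame of tray_oval below 0.012 m and contact force between the fingers and oval above 0.3 N), for 0.04 s.
4. the oblong former is lowered, still held by the fingers, into its own tray, to within 8 mm of the floor (horizontal distance between oblong and tray_oblong below 0.014 m and z of oblong in the frame of tray_oblong below 0.012 m and contact force between the fingers and oblong above 0.3 N), for 0.04 s.
At the end, for the whole second after the job is handed in: Each of the four formers lies flat on the floor of the tray of its own shape: underside 1 to 7.5 mm above the tray's underside (the floor is at 4 mm), centre within 14 mm of the tray's centre, tilted less than 0.08 rad, at rest and released (horizontal distance between round and tray_round below 0.014 m and z of round in the frame of tray_round between 0.001 and 0.0075 m and angle between each of round, hexagon, oval, oblong's own z axis and vertical below 0.08 rad and linear speed of each of round, hexagon, oval, oblong below 0.02 m/s and contact force between the fingers and round below 0.05 N and horizontal distance between hexagon and tray_hexagon below 0.014 m and z of hexagon in the frame of tray_hexagon between 0.001 and 0.0075 m and contact force between the fingers and hexagon below 0.05 N and horizontal distance between oval and tray_oval below 0.014 m and z of oval in the frame of tray_oval between 0.001 and 0.0075 m and contact force between the fingers and oval below 0.05 N and horizontal distance between oblong and tray_oblong below 0.014 m and z of oblong in the frame of tray_oblong between 0.001 and 0.0075 m and contact force between the fingers and oblong below 0.05 N); the robot touches nothing.
It fails at once if a former tips over (angle between any of round, hexagon, oval, oblong's own z axis and vertical above 0.7 rad).
It fails at once if the dye bottle is pushed more than 25 mm away or knocked over (distance of bottle from where it was at the start of the episode above 0.025 m or angle between bottle's own z axis and vertical above 0.5 rad).
It fails at once if the thread spool is pushed more than 25 mm away or knocked over (distance of spool from where it was at the start of the episode above 0.025 m or angle between spool's own z axis and vertical above 0.5 rad).
It also fails if it takes over 131 s, if anything falls off the work surface, if the arm or the gripper's body presses on something with over 40 N, if the wrist force passes 120 N, or if a joint passes its speed limit or range.

ROBOT

A 7-joint arm with a two-finger parallel gripper is mounted at the origin on the work surface. World frame = base frame: x ahead of the robot, y to its left, z up, the work surface at z = 0. Lengths are in m, angles in rad, forces in N, time in s.
With the tool pointing down it reaches from about 0.425 to 0.95 m from the base axis. Payload 16.7 kg.
Tool frame: the origin (TCP) lies midway between the tips of the shut fingers; the grasp point (between the pads) lies hold_point_z behind it (hold_point_z is the distance from the TCP to the grasp point, in m); z points along the fingers, y is the line along which they close (so a half turn about z gives the same grasp; the last joint's range is limited). The gripper opens to 94 mm and grips with 3 to 60 N. Pads are 16 mm wide; open, the fingers measure 119 mm over their backs; the gripper's body (75 mm by 177 mm) begins 78 mm behind the grasp point.
Start: joints at [1.145, 0.426, 0.074, 1.606, -0.034, 1.111, -0.067], TCP at [0.184, -0.649, 0.205] pointing down, gripper open.
Joint ranges: [-2.85, 2.85], [-0.5, 2.14], [-1.23, 1.37], [0.21, 2.46], [-1.02, 4.16], [0.16, 2.05], [-2.73, 2.73]. Speed limits (rad/s): [1.89, 1.89, 2.39, 2.39, 3.01, 3.01, 3.01].

INTERFACE

Orientations are given as a unit quaternion [w, x, y, z].
In Python, from plant import * gives the robot as it stands. The module is installed in compiled form; this text tells all that it offers.
- The arm moves only by the tool carry_out, never from a script. Its argument "increments" is a list of rows, each an object with "rotation": the turn, a rotation vector about the world's x, y, z in degrees, a list of three; "travel": the shift along the world's x, y, z in mm, a list of three; "fingers": the opening, from 0 (shut) to 1 (fully open). A call has exactly 10 rows; each row is the pose to reach, as a shift and turn from the pose commanded when the call began; what a row does not reach only later rows make up. A row lasts 1/12 s, in which the tool goes at most 41.7 mm and 7.16 degrees, less where a joint would pass 70% of its speed; a pose out of reach is approached as far as the arm can. A call with a gripper value outside its range is refused whole. The fingers move at their own pace and stop on an object; "grip_force" is the grip in N (left out, the last holds). Time passes only in rows, so rows that repeat a pose let the fingers close, or fill a call up. It gives the time, the measured TCP pose, the force, the opening and the grip force at its end, in the units of the state.
- get_state(): the state, without advancing time (a new reading comes with each control period).
- read_camera(name): name is "scene" or "top" or "wrist"; returns (picture, depth): 480x640x3 uint8, red, green, blue; 480x640 float32, m along the optical axis (not along the pixel's ray), 0 where there is no reading.
- camera_model(name): a dict with "camera_matrix" (3x3 intrinsics, pixels), "world_to_cam" (4x4, takes a point from world to camera coordinates). Camera axes: x right, y up, looking along -z (the intrinsics and any distortion apply to the point x, -y, -z); pixel columns grow to the right and rows downward; lengths in m; the calibration is good to about 2 mm. A picture is of the moment at which its call begins: read the wrist's pose just before it. camera_model takes no time and is no camera call; for the wrist camera it gives the pose at the moment of the call.
- job_done(): hands the job in; it is judged then, once.
The state is a dict: "time_s": time; "q": joint angles; "dq": joint speeds; "effort": joint torques, N m; "eef_pos": TCP position; "eef_rot": TCP orientation; "wrist_force": force on the tool from outside, world axes, zero at the start; "moment": the same for the moment, N m; "gripper_width": finger opening in m; "grip_force": force on a finger pad.
Only numpy, scipy, OpenCV 4.12 (cv2) and the standard library are available. Lean on these libraries where they do the work, as an engineer would, in place of code of your own. Each camera call takes 0.05 s, during which the arm holds its last target. There are 200 camera calls.

## Working session

There is one attempt and no reset: what is moved stays moved. The work goes in short steps, Python scripts to look and compute and a tool call to move; the robot and the scene stay as the last step left them, time stands still between calls to the robot, and variables do not carry over. Pictures are saved under pics/ and viewed, at most 14 in all, crops included, and the job is handed in when it is done.

Besides the shell and the picture viewer there is one more tool, called as a command line: name --argument value ..., lists and objects as JSON in quotes. carry_out: Moves the arm, as the interface text tells. Its arguments: {"type":"object","properties":{"increments":{"type":"array","items":{"type":"object","properties":{"rotation":{"type":"array","items":{"type":"number"}},"travel":{"type":"array","items":{"type":"number"}},"fingers":{"type":"number"}}}},"grip_force":{"type":"number"}},"required":["increments"]}

```bash
mkdir -p pics; python3 - <<'E'
from plant import *
import cv2,numpy as np
s=get_state();print(s)
for n in ("top","scene"):
    p,d=read_camera(n);cv2.imwrite(f"pics/{n}0.png",p[:,:,::-1]);np.savez(f"{n}0.npz",p=p,d=d)
    m=camera_model(n);print(n,{k:np.round(v,4).tolist() if not isinstance(v,str) else v for k,v in m.items()})
try: print(hold_point_z)
except Exception as e: print(e)
E
```

```text
{'time_s': 0.0, 'q': array([ 1.14450352,  0.42672825,  0.07385734,  1.60661261, -0.03407801,
        1.11080392, -0.06709462]), 'dq': array([-1.12734650e-03, -4.06898667e-04,  1.27093754e-03, -2.69990893e-04,
       -6.39849897e-06,  1.17058767e-03,  8.32507509e-04]), 'effort': array([-1.10059878e-03, -9.35795546e+01,  3.66684392e+00, -4.54172373e+01,
       -4.87832353e-02,  2.01462605e-02, -4.46723516e-05]), 'eef_pos': array([ 0.1842954 , -0.64889134,  0.20477585]), 'eef_rot': array([-6.29473367e-04,  9.90439842e-01,  1.37943834e-01, -1.47069779e-04]), 'wrist_force': array([-0.37581192, -0.29808208, -0.09828205]), 'moment': array([-0.01786935,  0.04499388, -0.00498999]), 'grip_force': 0.0, 'gripper_width': 0.09395192014228367}
top {'camera_matrix': [[461.1665, 0.0, 315.521], [0.0, 461.1665, 236.5274], [0.0, 0.0, 1.0]], 'world_to_cam': [[-0.0221, -0.9997, -0.0101, 0.1023], [0.9947, -0.023, 0.1004, -0.559], [-0.1006, -0.0078, 0.9949, -1.0146], [0.0, 0.0, 0.0, 1.0]]}
scene {'camera_matrix': [[473.9318, 0.0, 311.1762], [0.0, 473.9318, 236.526], [0.0, 0.0, 1.0]], 'world_to_cam': [[0.7321, 0.6812, -0.0043, -0.4569], [-0.5922, 0.6394, 0.4904, 0.2612], [0.3368, -0.3565, 0.8715, -1.4948], [0.0, 0.0, 0.0, 1.0]]}
0.0188
```

View pics/top0.png

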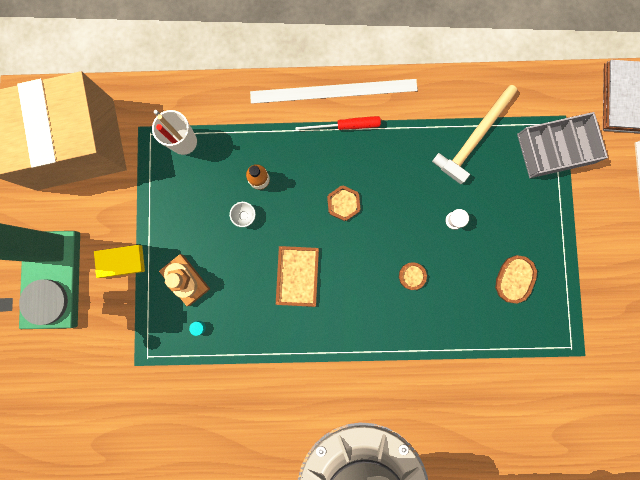

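View pics/scene0.png

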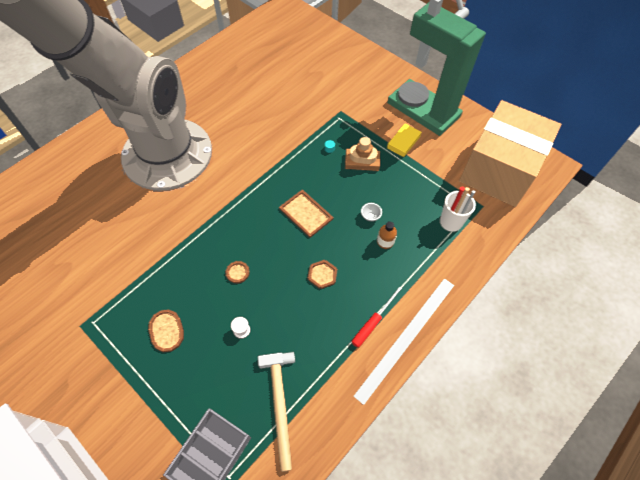

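Taken for the round: stack top (177,281), or the turquoise disc (196,328), which is a decoy. For the oblong: the stack's bottom former (185,280), or the yellow block (119,261), also a decoy. I choose the stack at about (183,280). Trays: oblong (298,277), hexagon (344,203), round (413,276), oval (517,279). Bottle (257,177), spool (457,219).

```bash
cat > h.py <<'E'
from plant import *
import cv2,numpy as np
def world(d,m):
    K=np.array(m["camera_matrix"]);T=np.linalg.inv(np.array(m["world_to_cam"]))
    v,u=np.mgrid[:480,:640]
    c=np.stack([(u-K[0,2])/K[0,0]*d,-(v-K[1,2])/K[1,1]*d,-d,np.ones_like(d)],-1)
    return (c@T.T)[...,:3]
def fit(P,lab):
    (c,s,a)=cv2.minAreaRect((P[:,:2]*1000).astype(np.float32))
    print(lab,len(P),"mean",np.round(P.mean(0)*1000,1),"rect",np.round(c,1),np.round(s,1),round(a,1))
E
python3 - <<'E'
from h import *
z=np.load("top0.npz");p,d=z["p"],z["d"];W=world(d,camera_model("top"))
print("bench z",np.round(W[240:340:20,230],4).tolist())
def reg(u,v,r): 
    m=np.zeros((480,640),bool);m[v-r:v+r,u-r:u+r]=1;return m&(d>0)
S=reg(183,280,32);Z=W[...,2]
h=np.histogram(Z[S],bins=np.arange(-.01,.12,.004));print([(round(a*1e3),n) for a,n in zip(h[1],h[0])])
for n,zz in (("oblong",.024),("oval",.048),("hex",.072),("round",.096)):
    fit(W[S&(abs(Z-zz)<.006)],n)
for n,u,v,r in (("t_obl",298,277,38),("t_hex",344,203,24),("t_round",413,276,20),("t_oval",517,279,32)):
    R=p[...,0].astype(int)-p[...,1]; m=(reg(u,v,r)&(R>20)).astype(np.uint8)
    nn,l,st,ce=cv2.connectedComponentsWithStats(m);k=1+np.argmax(st[1:,4]);fit(W[l==k],n)
for n,u,v in (("bottle",257,175),("spool",457,219)):
    m=reg(u,v,22)&(Z>.03);fit(W[m],n);print(Z[m].max())
c=cv2.resize(p[235:345,130:260],(780,660),interpolation=cv2.INTER_CUBIC)[:600];cv2.imwrite("pics/stack.png",c[:,:,::-1])
E
```

```text
bench z [[0.5607, 0.2892, -0.0013], [0.5139, 0.2886, 0.0026], [0.4679, 0.2897, -0.002], [0.4222, 0.2893, 0.0007], [0.3766, 0.2902, -0.0031]]
[(-10, np.int64(8)), (-6, np.int64(537)), (-2, np.int64(1795)), (2, np.int64(362)), (6, np.int64(18)), (10, np.int64(19)), (14, np.int64(28)), (18, np.int64(144)), (22, np.int64(305)), (26, np.int64(40)), (30, np.int64(16)), (34, np.int64(20)), (38, np.int64(13)), (42, np.int64(103)), (46, np.int64(222)), (50, np.int64(34)), (54, np.int64(15)), (58, np.int64(12)), (62, np.int64(9)), (66, np.int64(53)), (70, np.int64(95)), (74, np.int64(19)), (78, np.int64(10)), (82, np.int64(9)), (86, np.int64(7)), (90, np.int64(48)), (94, np.int64(128)), (98, np.int64(5)), (102, np.int64(0)), (106, np.int64(0)), (110, np.int64(0)), (114, np.int64(0))]
oblong 489 mean [470.  379.3  23.1] rect [471.4 391.1] [104.9  62.7] 37.7
oval 359 mean [468.9 387.5  47.3] rect [471.1 392.5] [81.5 50.2] 31.4
hex 167 mean [471.4 385.8  71. ] rect [470.9 393.5] [44.4 48.2] 73.9
round 181 mean [469.6 392.5  95.1] rect [469.6 392.7] [30.6 29.4] 88.6
t_obl 2073 mean [473.6 135.    5. ] rect [473.7 134.4] [ 91.9 134.3] 85.8
t_hex 788 mean [641.   23.8   5.6] rect [640.9  23.1] [73.7 80.9] 33.3
t_round 561 mean [ 467.8 -129.4    6.1] rect [ 467.7 -129.4] [62.4 59.2] 88.4
t_oval 1370 mean [ 455.5 -364.9    5.5] rect [ 456.1 -366.5] [ 85.4 113.4] 63.2
bottle 413 mean [695.4 215.7  67.9] rect [700.2 218.5] [46.1 46.7] 67.6
0.09861631863942977
spool 270 mean [ 594.9 -231.7   43.6] rect [ 595.1 -231.8] [39.3 40.5] 0.4
0.049445818490540194
```

View pics/stack.png

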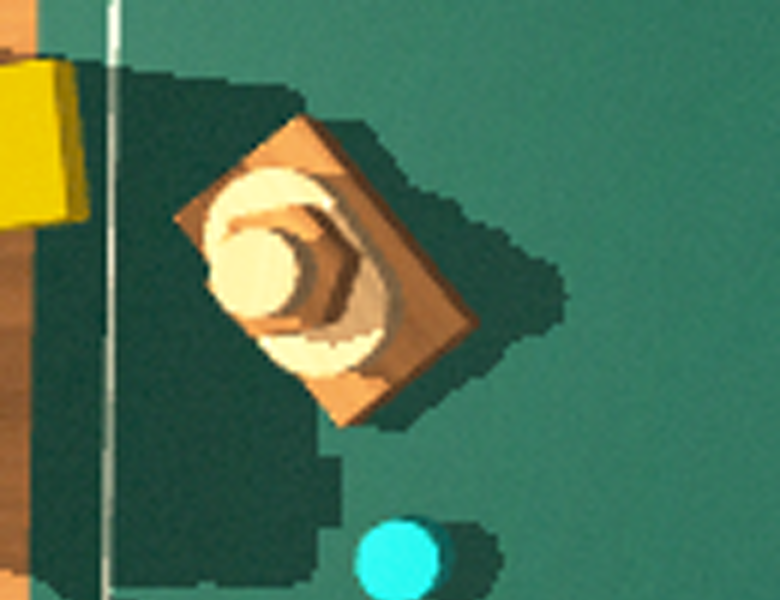

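The crop shows the round cream disc at (255,272), on a brown hexagon, a cream oval and a brown oblong, all on one another. The yellow block (35,140) and the turquoise disc (400,560) are separate. I'll go round the base to the stack.

carry_out --increments '[{"travel": [26, 32, 0], "rotation": [0, 0, 2.2], "fingers": 1}, {"travel": [52, 64, 0], "rotation": [0, 0, 4.4], "fingers": 1}, {"travel": [78, 96, 0], "rotation": [0, 0, 6.6], "fingers": 1}, {"travel": [104, 128, 0], "rotation": [0, 0, 8.8], "fingers": 1}, {"travel": [130, 160, 0], "rotation": [0, 0, 11], "fingers": 1}, {"travel": [156, 192, 0], "rotation": [0, 0, 13.2], "fingers": 1}, {"travel": [182, 224, 0], "rotation": [0, 0, 15.4], "fingers": 1}, {"travel": [208, 256, 0], "rotation": [0, 0, 17.6], "fingers": 1}, {"travel": [234, 288, 0], "rotation": [0, 0, 19.8], "fingers": 1}, {"travel": [260, 320, 0], "rotation": [0, 0, 22], "fingers": 1}]' --grip_force 20

```text
time_s: 0.93
eef_pos: [0.4452, -0.3275, 0.2055]
eef_rot: [-0.0, 0.946, 0.325, -0.0]
wrist_force: [1.4, -1.2, -0.5]
gripper_width: 0.0937
grip_force: 0.0
```

```bash
python3 - <<'E'
from h import *
z=np.load("top0.npz");p,d=z["p"],z["d"];W=world(d,camera_model("top"))
s=get_state();print(np.round(s["q"],2),np.round(s["eef_pos"],4),np.round(s["eef_rot"],3),s["time_s"])
for n,u,v in (("cup",242,214),("decoy",196,328),("yellow",119,261),("pencup",172,130),("press",30,243)):print(n,np.round(W[v,u]*1000))
t=W[(W[...,2]>.09)&(W[...,1]<.62)&(W[...,0]>.3)&(W[...,0]<.7)];print(len(t),t[:,1].max(),np.round(t.max(0),2))
E
```

```text
[ 0.68  0.24 -0.18  1.87  0.05  1.04 -0.44] [ 0.4452 -0.3275  0.2055] [-0.     0.946  0.325 -0.   ] 0.9333
cup [620. 260.   4.]
decoy [363. 360.  27.]
yellow [516. 536.  26.]
pencup [795. 397.  92.]
press [548. 657. 158.]
1423 0.4081127718881455 [0.7  0.41 1.07]
```

carry_out --increments '[{"travel": [5, 40, 0], "fingers": 1}, {"travel": [10, 80, 0], "fingers": 1}, {"travel": [15, 120, 0], "fingers": 1}, {"travel": [20, 160, 0], "fingers": 1}, {"travel": [25, 200, 0], "fingers": 1}, {"travel": [25, 240, 0], "fingers": 1}, {"travel": [25, 280, 0], "fingers": 1}, {"travel": [25, 320, 0], "fingers": 1}, {"travel": [25, 360, 0], "fingers": 1}, {"travel": [25, 400, 0], "fingers": 1}]'

```text
invalid input at $.increments[0]: expected keys rotation, travel, fingers
```

carry_out --increments '[{"travel": [0, 40, 0], "fingers": 1}, {"travel": [0, 80, 0], "fingers": 1}, {"travel": [0, 120, 0], "fingers": 1}, {"travel": [0, 160, 0], "fingers": 1}, {"travel": [0, 200, 0], "fingers": 1}, {"travel": [0, 235, 0], "fingers": 1}, {"travel": [0, 260, 0], "fingers": 1}, {"travel": [0, 260, 0], "fingers": 1}, {"travel": [0, 260, 0], "fingers": 1}, {"travel": [0, 260, 0], "fingers": 1}]'

```text
invalid input at $.increments[0]: expected keys rotation, travel, fingers
```

```bash
python3 - <<'E'
from h import *
s=get_state();print(np.round(s["q"],2),np.round(s["eef_pos"],4),np.round(s["eef_rot"],3),s["time_s"])
m=camera_model("wrist");p,d=read_camera("wrist");cv2.imwrite("pics/w1.png",p[:,:,::-1]);np.savez("w1.npz",p=p,d=d)
W=world(d,m);Z=W[...,2];ok=(d>0)&(abs(W[...,0]-.47)<.09)&(abs(W[...,1]-.392)<.09)
h=np.histogram(Z[ok],bins=np.arange(-.01,.12,.004));print([(round(a*1e3),int(n)) for a,n in zip(h[1],h[0])])
for n,zz in (("oblong",.024),("oval",.048),("hex",.072),("round",.096)): fit(W[ok&(abs(Z-zz)<.004)],n)
E
```

```text
[ 0.68  0.24 -0.18  1.87  0.05  1.04 -0.44] [ 0.4452 -0.3275  0.2055] [-0.     0.946  0.325 -0.   ] 0.9333
[(-10, 0), (-6, 0), (-2, 0), (2, 0), (6, 0), (10, 0), (14, 0), (18, 0), (22, 0), (26, 0), (30, 0), (34, 0), (38, 0), (42, 0), (46, 0), (50, 0), (54, 0), (58, 0), (62, 0), (66, 0), (70, 0), (74, 0), (78, 0), (82, 0), (86, 0), (90, 0), (94, 0), (98, 0), (102, 0), (106, 0), (110, 0), (114, 0)]
oblong 0 mean [nan nan nan] rect [0. 0.] [0. 0.] 0.0
oval 0 mean [nan nan nan] rect [0. 0.] [0. 0.] 0.0
hex 0 mean [nan nan nan] rect [0. 0.] [0. 0.] 0.0
round 0 mean [nan nan nan] rect [0. 0.] [0. 0.] 0.0h.py:10: RuntimeWarning: Mean of empty slice.
  print(lab,len(P),"mean",np.round(P.mean(0)*1000,1),"rect",np.round(c,1),np.round(s,1),round(a,1))
  ret = um.true_divide(
```

View pics/w1.png

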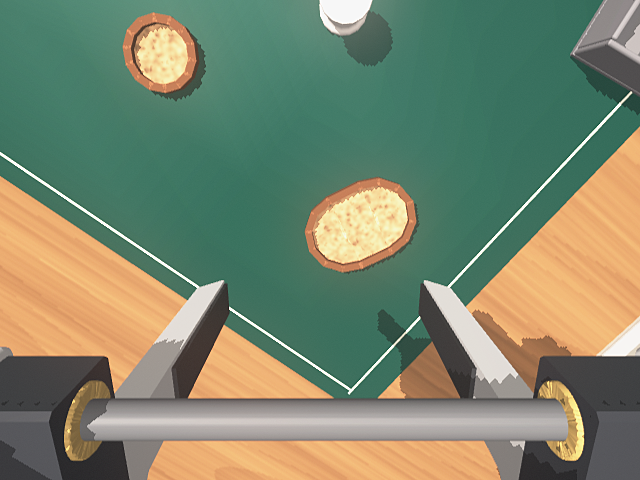

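This wrist view, taken before the refused moves, shows the oval tray at (360,225), the round tray at (160,53) and the spool at (345,10). Every row needs all its keys, so I'll send the moves again.

carry_out --increments '[{"travel": [5, 40, 0], "rotation": [0, 0, 0], "fingers": 1}, {"travel": [10, 80, 0], "rotation": [0, 0, 0], "fingers": 1}, {"travel": [15, 120, 0], "rotation": [0, 0, 0], "fingers": 1}, {"travel": [20, 160, 0], "rotation": [0, 0, 0], "fingers": 1}, {"travel": [25, 200, 0], "rotation": [0, 0, 0], "fingers": 1}, {"travel": [25, 240, 0], "rotation": [0, 0, 0], "fingers": 1}, {"travel": [25, 280, 0], "rotation": [0, 0, 0], "fingers": 1}, {"travel": [25, 320, 0], "rotation": [0, 0, 0], "fingers": 1}, {"travel": [25, 360, 0], "rotation": [0, 0, 0], "fingers": 1}, {"travel": [25, 400, 0], "rotation": [0, 0, 0], "fingers": 1}]'

```text
time_s: 1.82
eef_pos: [0.4689, 0.0725, 0.2055]
eef_rot: [0.0, 0.946, 0.324, 0.0]
wrist_force: [1.5, -0.3, -0.5]
gripper_width: 0.0938
grip_force: 0.0
```

carry_out --increments '[{"travel": [0, 40, 0], "rotation": [0, 0, 0], "fingers": 1}, {"travel": [0, 80, 0], "rotation": [0, 0, 0], "fingers": 1}, {"travel": [0, 120, 0], "rotation": [0, 0, 0], "fingers": 1}, {"travel": [0, 160, 0], "rotation": [0, 0, 0], "fingers": 1}, {"travel": [0, 200, 0], "rotation": [0, 0, 0], "fingers": 1}, {"travel": [0, 235, 0], "rotation": [0, 0, 0], "fingers": 1}, {"travel": [0, 260, 0], "rotation": [0, 0, 0], "fingers": 1}, {"travel": [0, 260, 0], "rotation": [0, 0, 0], "fingers": 1}, {"travel": [0, 260, 0], "rotation": [0, 0, 0], "fingers": 1}, {"travel": [0, 260, 0], "rotation": [0, 0, 0], "fingers": 1}]'

```text
time_s: 2.65
eef_pos: [0.4694, 0.33, 0.205]
eef_rot: [0.0, 0.946, 0.324, -0.0]
wrist_force: [0.6, 0.2, 0.3]
gripper_width: 0.0937
grip_force: 0.0
```

```bash
cat > look.py <<'E'
from h import *
import sys
s=get_state();print(np.round(s["q"],2),np.round(s["eef_pos"]*1000,1),np.round(s["eef_rot"],4),round(s["time_s"],2))
m=camera_model("wrist");p,d=read_camera("wrist");cv2.imwrite(f"pics/{sys.argv[1]}.png",p[:,:,::-1])
W=world(d,m);Z=W[...,2];ok=(d>0)&(abs(W[...,0]-.47)<.075)&(abs(W[...,1]-.392)<.075)
h=np.histogram(Z[ok],bins=np.arange(-.01,.12,.004));print([(round(a*1e3),int(n)) for a,n in zip(h[1],h[0])])
for n,zz in (("oblong",.024),("oval",.048),("hex",.072),("round",.096)):
    m=ok&(abs(Z-zz)<.005)
    if m.sum()>30: fit(W[m],n)
E
python3 look.py w2
```

```text
[-0.21  0.32 -0.62  1.81  0.21  1.08 -1.82] [469.4 330.  205. ] [ 2.000e-04  9.459e-01  3.243e-01 -4.000e-04] 2.65
[(-10, 0), (-6, 7), (-2, 16032), (2, 553), (6, 18), (10, 23), (14, 25), (18, 85), (22, 2754), (26, 29), (30, 30), (34, 20), (38, 34), (42, 34), (46, 2191), (50, 33), (54, 37), (58, 29), (62, 32), (66, 45), (70, 1119), (74, 31), (78, 36), (82, 31), (86, 31), (90, 42), (94, 1447), (98, 2), (102, 0), (106, 0), (110, 0), (114, 0)]
oblong 2854 mean [484.  390.3  23.8] rect [472.5 391.6] [104.2  62.2] 38.3
oval 2248 mean [478.2 394.1  48. ] rect [472.3 392.8] [81.7 49.4] 34.5
hex 1177 mean [479.5 392.1  72. ] rect [472.5 393.1] [44. 50.] 70.7
round 1481 mean [471.9 393.3  95.8] rect [471.6 393.3] [30.8 31.3] 81.4
```

View pics/w2.png

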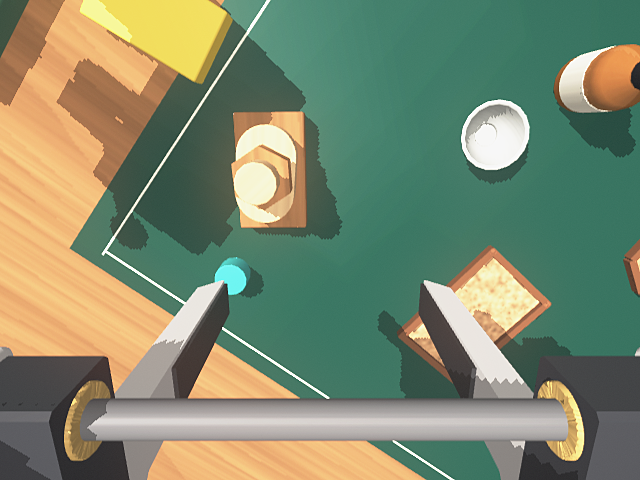

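The wrist picture shows the stack at about (268,170) with the round on top at (255,184). The turquoise decoy is at (232,277) and the cup at (495,135). Next I'll lower over the round and close.

carry_out --increments '[{"travel": [2, 35, 0], "rotation": [0, 0, 0], "fingers": 1}, {"travel": [2.4, 63, 0], "rotation": [0, 0, 0], "fingers": 1}, {"travel": [2.4, 63, -30], "rotation": [0, 0, 0], "fingers": 1}, {"travel": [2.4, 63, -60], "rotation": [0, 0, 0], "fingers": 1}, {"travel": [2.4, 63, -90], "rotation": [0, 0, 0], "fingers": 1}, {"travel": [2.4, 63, -110], "rotation": [0, 0, 0], "fingers": 1}, {"travel": [2.4, 63, -125], "rotation": [0, 0, 0], "fingers": 1}, {"travel": [2.4, 63, -125], "rotation": [0, 0, 0], "fingers": 1}, {"travel": [2.4, 63, -125], "rotation": [0, 0, 0], "fingers": 1}, {"travel": [2.4, 63, -125], "rotation": [0, 0, 0], "fingers": 1}]'

```text
time_s: 3.53
eef_pos: [0.4726, 0.3935, 0.0817]
eef_rot: [-0.0, 0.946, 0.324, 0.001]
wrist_force: [0.1, 0.7, -0.1]
gripper_width: 0.0942
grip_force: 0.0
```

carry_out --increments '[{"travel": [0, 0, 0], "rotation": [0, 0, 0], "fingers": 0.5}, {"travel": [0, 0, 0], "rotation": [0, 0, 0], "fingers": 0.4}, {"travel": [0, 0, 0], "rotation": [0, 0, 0], "fingers": 0.3}, {"travel": [0, 0, 0], "rotation": [0, 0, 0], "fingers": 0.2}, {"travel": [0, 0, 0], "rotation": [0, 0, 0], "fingers": 0.2}, {"travel": [0, 0, 0], "rotation": [0, 0, 0], "fingers": 0.2}, {"travel": [0, 0, 0], "rotation": [0, 0, 0], "fingers": 0.2}, {"travel": [0, 0, 0], "rotation": [0, 0, 0], "fingers": 0.2}, {"travel": [0, 0, 0], "rotation": [0, 0, 0], "fingers": 0.2}, {"travel": [0, 0, 0], "rotation": [0, 0, 0], "fingers": 0.2}]' --grip_force 15

```text
time_s: 4.37
eef_pos: [0.4718, 0.3937, 0.0804]
eef_rot: [-0.0, 0.946, 0.324, -0.0]
wrist_force: [0.1, 0.0, -0.0]
gripper_width: 0.0316
grip_force: 15.0
```

carry_out --increments '[{"travel": [0, 0, 30], "rotation": [0, 0, 0], "fingers": 0.2}, {"travel": [0, 0, 60], "rotation": [0, 0, 0], "fingers": 0.2}, {"travel": [0, -25, 70], "rotation": [0, 0, 0], "fingers": 0.2}, {"travel": [0, -60, 70], "rotation": [0, 0, 0], "fingers": 0.2}, {"travel": [0, -100, 70], "rotation": [0, 0, 0], "fingers": 0.2}, {"travel": [0, -140, 70], "rotation": [0, 0, 0], "fingers": 0.2}, {"travel": [-1, -180, 70], "rotation": [0, 0, 0], "fingers": 0.2}, {"travel": [-2, -220, 70], "rotation": [0, 0, 0], "fingers": 0.2}, {"travel": [-3, -260, 70], "rotation": [0, 0, 0], "fingers": 0.2}, {"travel": [-3, -300, 70], "rotation": [0, 0, 0], "fingers": 0.2}]'

```text
time_s: 5.2
eef_pos: [0.4683, 0.0918, 0.1506]
eef_rot: [0.0, 0.946, 0.324, 0.0]
wrist_force: [1.6, 0.1, -0.2]
gripper_width: 0.0316
grip_force: 15.0
```

carry_out --increments '[{"travel": [0, -40, 0], "rotation": [0, 0, 0], "fingers": 0.2}, {"travel": [0, -80, 0], "rotation": [0, 0, 0], "fingers": 0.2}, {"travel": [0, -120, 0], "rotation": [0, 0, 0], "fingers": 0.2}, {"travel": [0, -160, 0], "rotation": [0, 0, 0], "fingers": 0.2}, {"travel": [0, -195, 0], "rotation": [0, 0, 0], "fingers": 0.2}, {"travel": [0, -215, -20], "rotation": [0, 0, 0], "fingers": 0.2}, {"travel": [0, -223, -50], "rotation": [0, 0, 0], "fingers": 0.2}, {"travel": [0, -223, -80], "rotation": [0, 0, 0], "fingers": 0.2}, {"travel": [0, -223, -100], "rotation": [0, 0, 0], "fingers": 0.2}, {"travel": [0, -223, -100], "rotation": [0, 0, 0], "fingers": 0.2}]'

```text
time_s: 6.03
eef_pos: [0.4665, -0.1289, 0.0472]
eef_rot: [-0.002, 0.946, 0.324, -0.002]
wrist_force: [-1.5, 1.2, -0.4]
gripper_width: 0.0318
grip_force: 15.0
```

```bash
python3 - <<'E'
from h import *
s=get_state();print(np.round(s["q"],2),np.round(s["eef_pos"]*1000,1),s["gripper_width"])
p,d=read_camera("top");W=world(d,camera_model("top"));Z=W[...,2]
R=p[...,0].astype(int)-p[...,1]; b=np.zeros((480,640),bool);b[256:296,393:433]=1
cv2.imwrite("pics/t2.png",cv2.resize(p[226:326,353:473],(720,600))[:,:,::-1])
E
```

```text
[ 0.46  0.36 -0.38  2.14  0.21  0.68 -0.97] [ 466.5 -128.9   47.2] 0.0317539236955847
```

View pics/t2.png

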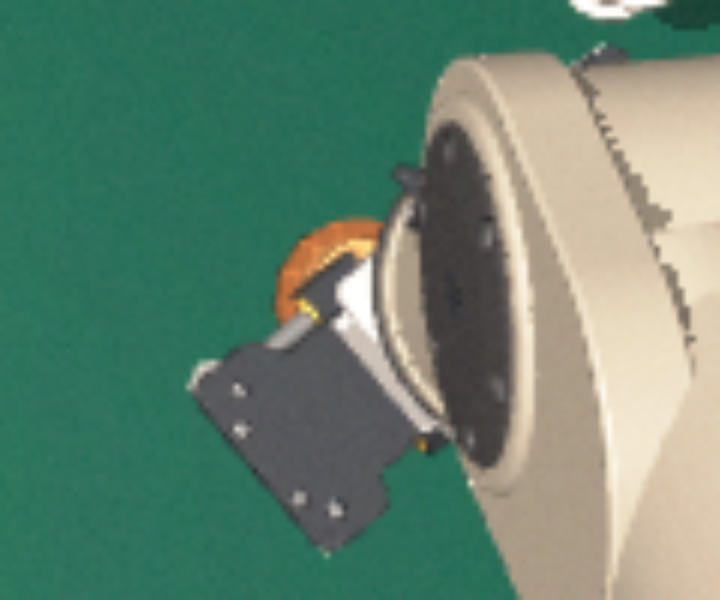

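The arm hides most of the round tray; only its rim shows at (330,260), but the numbers agree. Lowering.

carry_out --increments '[{"travel": [0, 0, -8], "rotation": [0, 0, 0], "fingers": 0.2}, {"travel": [0, 0, -16], "rotation": [0, 0, 0], "fingers": 0.2}, {"travel": [0, 0, -24], "rotation": [0, 0, 0], "fingers": 0.2}, {"travel": [0, 0, -30], "rotation": [0, 0, 0], "fingers": 0.2}, {"travel": [0, 0, -34], "rotation": [0, 0, 0], "fingers": 0.2}, {"travel": [0, 0, -36], "rotation": [0, 0, 0], "fingers": 0.2}, {"travel": [0, 0, -37.5], "rotation": [0, 0, 0], "fingers": 0.2}, {"travel": [0, 0, -37.5], "rotation": [0, 0, 0], "fingers": 0.2}, {"travel": [0, 0, -37.5], "rotation": [0, 0, 0], "fingers": 0.2}, {"travel": [0, 0, -37.5], "rotation": [0, 0, 0], "fingers": 0.2}]'

```text
time_s: 6.92
eef_pos: [0.469, -0.1293, 0.0132]
eef_rot: [0.0, 0.946, 0.324, 0.0]
wrist_force: [-0.3, 0.4, 0.2]
gripper_width: 0.0318
grip_force: 15.0
```

carry_out --increments '[{"travel": [0, 0, -0.8], "rotation": [0, 0, 0], "fingers": 0.2}, {"travel": [0, 0, -0.8], "rotation": [0, 0, 0], "fingers": 0.2}, {"travel": [0, 0, -0.8], "rotation": [0, 0, 0], "fingers": 0.2}, {"travel": [0, 0, -0.8], "rotation": [0, 0, 0], "fingers": 0.5}, {"travel": [0, 0, -0.8], "rotation": [0, 0, 0], "fingers": 0.6}, {"travel": [0, 0, -0.8], "rotation": [0, 0, 0], "fingers": 0.7}, {"travel": [0, 0, 5], "rotation": [0, 0, 0], "fingers": 0.8}, {"travel": [0, 0, 30], "rotation": [0, 0, 0], "fingers": 1}, {"travel": [0, 0, 60], "rotation": [0, 0, 0], "fingers": 1}, {"travel": [0, 0, 95], "rotation": [0, 0, 0], "fingers": 1}]'

```text
time_s: 7.75
eef_pos: [0.4677, -0.1288, 0.1085]
eef_rot: [-0.001, 0.946, 0.325, -0.001]
wrist_force: [-0.2, -1.2, -0.6]
gripper_width: 0.0747
grip_force: 0.0
```

carry_out --increments '[{"travel": [0, 20, 30], "rotation": [0, 0, 0], "fingers": 1}, {"travel": [0, 60, 45], "rotation": [0, 0, 0], "fingers": 1}, {"travel": [0, 100, 45], "rotation": [0, 0, 0], "fingers": 1}, {"travel": [0, 140, 45], "rotation": [0, 0, 0], "fingers": 1}, {"travel": [0, 180, 45], "rotation": [0, 0, 0], "fingers": 1}, {"travel": [0, 220, 45], "rotation": [0, 0, 0], "fingers": 1}, {"travel": [0, 260, 45], "rotation": [0, 0, 0], "fingers": 1}, {"travel": [0, 300, 45], "rotation": [0, 0, 0], "fingers": 1}, {"travel": [0, 340, 45], "rotation": [0, 0, 0], "fingers": 1}, {"travel": [0, 380, 45], "rotation": [0, 0, 0], "fingers": 1}]'

```text
time_s: 8.58
eef_pos: [0.4684, 0.2526, 0.1535]
eef_rot: [0.0, 0.946, 0.324, 0.0]
wrist_force: [1.0, 0.1, -0.0]
gripper_width: 0.0945
grip_force: 0.0
```

```bash
cat > chk.py <<'E'
from h import *
import sys
# check placements from the top camera
p,d=read_camera("top");W=world(d,camera_model("top"));Z=W[...,2]
cv2.imwrite(f"pics/{sys.argv[1]}.png",p[:,:,::-1])
for n,x,y,r in (("round",.468,-.129,.035),("hex",.641,.0235,.04),("oval",.456,-.366,.06),("oblong",.474,.1345,.07)):
    m=(abs(W[...,0]-x)<r)&(abs(W[...,1]-y)<r)&(Z>.02)&(Z<.04)
    if m.sum()>20: fit(W[m],n)
E
python3 chk.py t3; python3 look.py w3
```

```text
round 163 mean [ 468.2 -129.7   27.3] rect [ 468.5 -129.8] [30.4 29.1] 88.7
[-0.09  0.32 -0.64  1.94  0.23  0.95 -1.74] [467.3 260.9 154.1] [-0.002   0.9449  0.3273  0.0012] 8.63
[(-10, 0), (-6, 9), (-2, 20999), (2, 763), (6, 151), (10, 153), (14, 154), (18, 223), (22, 3998), (26, 132), (30, 146), (34, 132), (38, 152), (42, 170), (46, 3375), (50, 118), (54, 123), (58, 117), (62, 134), (66, 145), (70, 4431), (74, 7), (78, 0), (82, 0), (86, 0), (90, 0), (94, 0), (98, 0), (102, 0), (106, 0), (110, 0), (114, 0)]
oblong 4262 mean [482.1 383.7  23.8] rect [472.8 391.7] [103.   62.8] 38.1
oval 3602 mean [477.4 389.9  47.9] rect [472.2 392.7] [81.7 50.3] 34.1
hex 4552 mean [472.8 392.8  71.9] rect [472.4 393.1] [44.5 50.8] 70.4
```

The round lies centred in its tray. Next the hexagon.

carry_out --increments '[{"travel": [2, 40, 0], "rotation": [0, 0, 1], "fingers": 1}, {"travel": [4, 80, 0], "rotation": [0, 0, 2.5], "fingers": 1}, {"travel": [4, 115, 0], "rotation": [0, 0, 2.5], "fingers": 1}, {"travel": [4, 138, 0], "rotation": [0, 0, 2.5], "fingers": 1}, {"travel": [4, 142, -10], "rotation": [0, 0, 2.5], "fingers": 1}, {"travel": [4, 142, -35], "rotation": [0, 0, 2.5], "fingers": 1}, {"travel": [4, 142, -65], "rotation": [0, 0, 2.5], "fingers": 1}, {"travel": [4, 142, -85], "rotation": [0, 0, 2.5], "fingers": 1}, {"travel": [4, 142, -97], "rotation": [0, 0, 2.5], "fingers": 1}, {"travel": [4, 142, -97], "rotation": [0, 0, 2.5], "fingers": 1}]'

```text
time_s: 9.52
eef_pos: [0.4719, 0.391, 0.0537]
eef_rot: [0.001, 0.939, 0.345, -0.002]
wrist_force: [-0.4, -0.6, 0.3]
gripper_width: 0.0941
grip_force: 0.0
```

carry_out --increments '[{"travel": [0, 0, 0], "rotation": [0, 0, 0], "fingers": 1}, {"travel": [0, 0, 0], "rotation": [0, 0, 0], "fingers": 0.7}, {"travel": [0, 0, 0], "rotation": [0, 0, 0], "fingers": 0.6}, {"travel": [0, 0, 0], "rotation": [0, 0, 0], "fingers": 0.5}, {"travel": [0, 0, 0], "rotation": [0, 0, 0], "fingers": 0.4}, {"travel": [0, 0, 0], "rotation": [0, 0, 0], "fingers": 0.35}, {"travel": [0, 0, 0], "rotation": [0, 0, 0], "fingers": 0.35}, {"travel": [0, 0, 0], "rotation": [0, 0, 0], "fingers": 0.35}, {"travel": [0, 0, 0], "rotation": [0, 0, 0], "fingers": 0.35}, {"travel": [0, 0, 0], "rotation": [0, 0, 0], "fingers": 0.35}]' --grip_force 20

```text
time_s: 10.35
eef_pos: [0.4728, 0.3928, 0.056]
eef_rot: [-0.0, 0.939, 0.345, 0.0]
wrist_force: [-0.6, 0.4, 1.1]
gripper_width: 0.0441
grip_force: 20.0
```

carry_out --increments '[{"travel": [0, 0, 25], "rotation": [0, 0, 0], "fingers": 0.35}, {"travel": [0, 0, 55], "rotation": [0, 0, 0], "fingers": 0.35}, {"travel": [8, -18, 80], "rotation": [0, 0, 0], "fingers": 0.35}, {"travel": [24, -52, 80], "rotation": [0, 0, 0], "fingers": 0.35}, {"travel": [40, -88, 80], "rotation": [0, 0, 0], "fingers": 0.35}, {"travel": [56, -124, 80], "rotation": [0, 0, 0], "fingers": 0.35}, {"travel": [72, -160, 80], "rotation": [0, 0, 0], "fingers": 0.35}, {"travel": [88, -196, 80], "rotation": [0, 0, 0], "fingers": 0.35}, {"travel": [104, -232, 80], "rotation": [0, 0, 0], "fingers": 0.35}, {"travel": [120, -268, 80], "rotation": [0, 0, 0], "fingers": 0.35}]'

```text
time_s: 11.18
eef_pos: [0.5933, 0.1227, 0.1361]
eef_rot: [0.0, 0.939, 0.345, 0.0]
wrist_force: [0.3, 0.4, -1.2]
gripper_width: 0.0439
grip_force: 20.0
```

carry_out --increments '[{"travel": [16, -35, 0], "rotation": [0, 0, 0], "fingers": 0.35}, {"travel": [32, -68, 0], "rotation": [0, 0, 0], "fingers": 0.35}, {"travel": [44, -92, 0], "rotation": [0, 0, 0], "fingers": 0.35}, {"travel": [48, -101, -10], "rotation": [0, 0, 0], "fingers": 0.35}, {"travel": [48, -101, -35], "rotation": [0, 0, 0], "fingers": 0.35}, {"travel": [48, -101, -60], "rotation": [0, 0, 0], "fingers": 0.35}, {"travel": [48, -101, -80], "rotation": [0, 0, 0], "fingers": 0.35}, {"travel": [48, -101, -90], "rotation": [0, 0, 0], "fingers": 0.35}, {"travel": [48, -101, -95], "rotation": [0, 0, 0], "fingers": 0.35}, {"travel": [48, -101, -95], "rotation": [0, 0, 0], "fingers": 0.35}]'

```text
time_s: 12.02
eef_pos: [0.6404, 0.0241, 0.0403]
eef_rot: [-0.0, 0.939, 0.345, -0.001]
wrist_force: [-0.1, 0.6, 0.2]
gripper_width: 0.0437
grip_force: 20.0
```

carry_out --increments '[{"travel": [0, 0, -8], "rotation": [0, 0, 0], "fingers": 0.35}, {"travel": [0, 0, -16], "rotation": [0, 0, 0], "fingers": 0.35}, {"travel": [0, 0, -22], "rotation": [0, 0, 0], "fingers": 0.35}, {"travel": [0, 0, -26], "rotation": [0, 0, 0], "fingers": 0.35}, {"travel": [0, 0, -28], "rotation": [0, 0, 0], "fingers": 0.35}, {"travel": [0, 0, -28.5], "rotation": [0, 0, 0], "fingers": 0.35}, {"travel": [0, 0, -28.5], "rotation": [0, 0, 0], "fingers": 0.35}, {"travel": [0, 0, -28.5], "rotation": [0, 0, 0], "fingers": 0.35}, {"travel": [0, 0, -28.5], "rotation": [0, 0, 0], "fingers": 0.35}, {"travel": [0, 0, -28.5], "rotation": [0, 0, 0], "fingers": 0.35}]'

```text
time_s: 12.85
eef_pos: [0.641, 0.0237, 0.0127]
eef_rot: [0.0, 0.939, 0.345, 0.0]
wrist_force: [0.2, 0.3, -0.3]
gripper_width: 0.0437
grip_force: 20.0
```

carry_out --increments '[{"travel": [0, 0, -0.7], "rotation": [0, 0, 0], "fingers": 0.35}, {"travel": [0, 0, -0.7], "rotation": [0, 0, 0], "fingers": 0.35}, {"travel": [0, 0, -0.7], "rotation": [0, 0, 0], "fingers": 0.35}, {"travel": [0, 0, -0.7], "rotation": [0, 0, 0], "fingers": 0.6}, {"travel": [0, 0, -0.7], "rotation": [0, 0, 0], "fingers": 0.7}, {"travel": [0, 0, -0.7], "rotation": [0, 0, 0], "fingers": 0.8}, {"travel": [0, 0, 5], "rotation": [0, 0, 0], "fingers": 0.9}, {"travel": [0, 0, 35], "rotation": [0, 0, 0], "fingers": 1}, {"travel": [0, 0, 75], "rotation": [0, 0, 0], "fingers": 1}, {"travel": [0, 0, 115], "rotation": [0, 0, 0], "fingers": 1}]'

```text
time_s: 13.68
eef_pos: [0.6399, 0.0239, 0.1285]
eef_rot: [-0.001, 0.939, 0.345, -0.001]
wrist_force: [0.4, -0.4, 0.3]
gripper_width: 0.087
grip_force: 0.0
```

carry_out --increments '[{"travel": [-16, 36, 0], "rotation": [0, 0, -1], "fingers": 1}, {"travel": [-32, 72, 0], "rotation": [0, 0, -2], "fingers": 1}, {"travel": [-48, 108, 0], "rotation": [0, 0, -3], "fingers": 1}, {"travel": [-64, 144, 0], "rotation": [0, 0, -4], "fingers": 1}, {"travel": [-80, 180, 0], "rotation": [0, 0, -5], "fingers": 1}, {"travel": [-96, 216, 0], "rotation": [0, 0, -6], "fingers": 1}, {"travel": [-112, 252, 0], "rotation": [0, 0, -6], "fingers": 1}, {"travel": [-125, 280, 0], "rotation": [0, 0, -6], "fingers": 1}, {"travel": [-130, 290, 0], "rotation": [0, 0, -6], "fingers": 1}, {"travel": [-130, 290, 0], "rotation": [0, 0, -6], "fingers": 1}]'

```text
time_s: 14.52
eef_pos: [0.5089, 0.3172, 0.1281]
eef_rot: [-0.001, 0.955, 0.298, 0.0]
wrist_force: [0.1, 0.5, 0.1]
gripper_width: 0.0942
grip_force: 0.0
```

```bash
python3 chk.py t4; python3 look.py w4
```

```text
round 161 mean [ 468.1 -129.7   27.4] rect [ 468.5 -129.9] [30.5 29.1] 88.8
hex 329 mean [639.7  23.1  27.3] rect [639.9  22.9] [44.4 47.2] 8.9
[-0.19  0.45 -0.6   1.82  0.3   0.96 -1.89] [510.2 314.8 127.8] [-1.000e-04  9.550e-01  2.966e-01  1.000e-04] 14.57
[(-10, 0), (-6, 4), (-2, 20662), (2, 583), (6, 164), (10, 159), (14, 165), (18, 209), (22, 3750), (26, 139), (30, 147), (34, 153), (38, 161), (42, 178), (46, 7535), (50, 10), (54, 0), (58, 0), (62, 0), (66, 0), (70, 0), (74, 0), (78, 0), (82, 0), (86, 0), (90, 0), (94, 0), (98, 0), (102, 0), (106, 0), (110, 0), (114, 0)]
oblong 4023 mean [490.8 390.5  23.9] rect [472.7 391.3] [104.3  62.5] 38.3
oval 7684 mean [473.9 393.8  47.9] rect [472.2 393.2] [81.7 50.8] 33.5
```

View pics/t4.png

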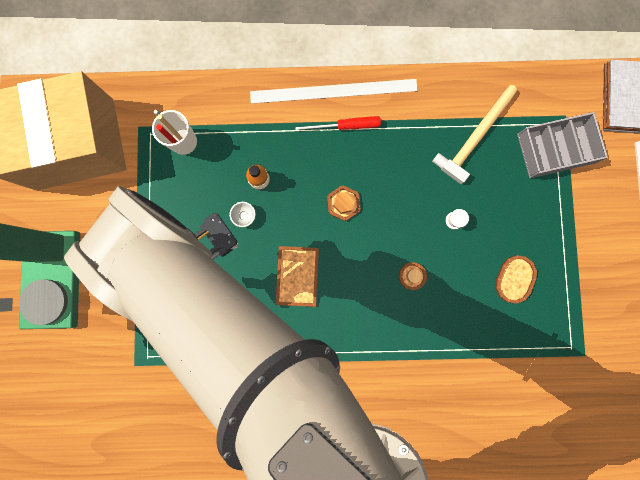

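The top view shows the hexagon in its tray at (344,203) and the round in its tray at (413,276). The bottle and the spool have not moved. Next the oval.

carry_out --increments '[{"travel": [-16, 33, 0], "rotation": [0, 0, 0], "fingers": 1}, {"travel": [-30, 62, 0], "rotation": [0, 0, 0], "fingers": 1}, {"travel": [-38, 79, -10], "rotation": [0, 0, 0], "fingers": 1}, {"travel": [-38, 79, -40], "rotation": [0, 0, 0], "fingers": 1}, {"travel": [-38, 79, -65], "rotation": [0, 0, 0], "fingers": 1}, {"travel": [-38, 79, -82], "rotation": [0, 0, 0], "fingers": 1}, {"travel": [-38, 79, -92], "rotation": [0, 0, 0], "fingers": 1}, {"travel": [-38, 79, -95.5], "rotation": [0, 0, 0], "fingers": 1}, {"travel": [-38, 79, -95.5], "rotation": [0, 0, 0], "fingers": 1}, {"travel": [-38, 79, -95.5], "rotation": [0, 0, 0], "fingers": 1}]'

```text
time_s: 15.45
eef_pos: [0.4737, 0.3926, 0.0329]
eef_rot: [-0.0, 0.956, 0.295, 0.0]
wrist_force: [-0.1, -0.4, 0.5]
gripper_width: 0.0941
grip_force: 0.0
```

carry_out --increments '[{"travel": [0, 0, 0], "rotation": [0, 0, 0], "fingers": 0.8}, {"travel": [0, 0, 0], "rotation": [0, 0, 0], "fingers": 0.7}, {"travel": [0, 0, 0], "rotation": [0, 0, 0], "fingers": 0.6}, {"travel": [0, 0, 0], "rotation": [0, 0, 0], "fingers": 0.5}, {"travel": [0, 0, 0], "rotation": [0, 0, 0], "fingers": 0.4}, {"travel": [0, 0, 0], "rotation": [0, 0, 0], "fingers": 0.4}, {"travel": [0, 0, 0], "rotation": [0, 0, 0], "fingers": 0.4}, {"travel": [0, 0, 0], "rotation": [0, 0, 0], "fingers": 0.4}, {"travel": [0, 0, 0], "rotation": [0, 0, 0], "fingers": 0.4}, {"travel": [0, 0, 0], "rotation": [0, 0, 0], "fingers": 0.4}]' --grip_force 30

```text
time_s: 16.28
eef_pos: [0.4728, 0.3928, 0.032]
eef_rot: [-0.0, 0.955, 0.295, 0.0]
wrist_force: [-0.3, 0.2, 2.2]
gripper_width: 0.0498
grip_force: 30.0
```

carry_out --increments '[{"travel": [0, 0, 20], "rotation": [0, 0, 0], "fingers": 0.4}, {"travel": [0, 0, 50], "rotation": [0, 0, 0], "fingers": 0.4}, {"travel": [0, -15, 80], "rotation": [0, 0, 0], "fingers": 0.4}, {"travel": [0, -45, 90], "rotation": [0, 0, 0], "fingers": 0.4}, {"travel": [0, -80, 90], "rotation": [0, 0, 0], "fingers": 0.4}, {"travel": [0, -120, 90], "rotation": [0, 0, 0], "fingers": 0.4}, {"travel": [0, -160, 90], "rotation": [0, 0, 0], "fingers": 0.4}, {"travel": [0, -200, 90], "rotation": [0, 0, 0], "fingers": 0.4}, {"travel": [0, -240, 90], "rotation": [0, 0, 0], "fingers": 0.4}, {"travel": [0, -280, 90], "rotation": [0, 0, 0], "fingers": 0.4}]'

```text
time_s: 17.12
eef_pos: [0.4724, 0.1108, 0.122]
eef_rot: [0.0, 0.955, 0.295, 0.0]
wrist_force: [1.1, -0.5, -0.6]
gripper_width: 0.0497
grip_force: 30.0
```

carry_out --increments '[{"travel": [0, -40, 0], "rotation": [0, 0, -4], "fingers": 0.4}, {"travel": [0, -80, 0], "rotation": [0, 0, -9], "fingers": 0.4}, {"travel": [0, -120, 0], "rotation": [0, 0, -14], "fingers": 0.4}, {"travel": [0, -160, 0], "rotation": [0, 0, -19], "fingers": 0.4}, {"travel": [-2, -200, 0], "rotation": [0, 0, -24], "fingers": 0.4}, {"travel": [-4, -240, 0], "rotation": [0, 0, -29], "fingers": 0.4}, {"travel": [-6, -280, 0], "rotation": [0, 0, -34], "fingers": 0.4}, {"travel": [-8, -320, 0], "rotation": [0, 0, -39], "fingers": 0.4}, {"travel": [-10, -355, 0], "rotation": [0, 0, -44], "fingers": 0.4}, {"travel": [-12, -380, 0], "rotation": [0, 0, -49], "fingers": 0.4}]'

```text
time_s: 17.95
eef_pos: [0.4599, -0.2708, 0.122]
eef_rot: [0.0, 0.991, -0.131, 0.0]
wrist_force: [0.3, 0.2, -1.0]
gripper_width: 0.0496
grip_force: 30.0
```

```bash
python3 - <<'E'
from h import *
s=get_state();print(np.round(s["q"],2),np.round(s["eef_pos"]*1000,1),np.round(s["eef_rot"],3),s["gripper_width"])
m=camera_model("wrist");p,d=read_camera("wrist");cv2.imwrite("pics/w5.png",p[:,:,::-1])
W=world(d,m);R=p[...,0].astype(int)-p[...,1]
b=(abs(W[...,0]-.456)<.08)&(abs(W[...,1]+.366)<.08)&(W[...,2]<.013)&(W[...,2]>-.003)&(R>20);fit(W[b],"tray_oval")
E
```

```text
[ 0.61  0.3  -0.23  1.99  0.09  0.86 -1.51] [ 459.9 -270.8  122. ] [ 0.     0.991 -0.131  0.   ] 0.049565133255219385
tray_oval 12513 mean [ 456.1 -365.7    5.8] rect [ 455.  -364.4] [ 83.4 114.7] 70.4
```

View pics/w5.png

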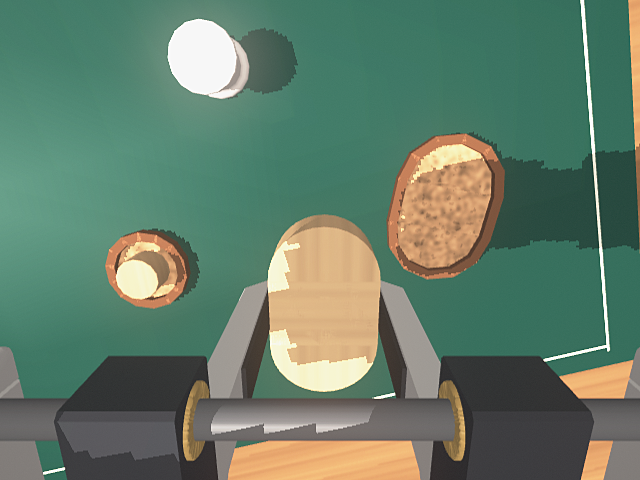

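The wrist view shows the oval held level at (325,300), its tray at (447,206), the spool at (205,60), and the round in its tray at (147,268). I'll refine the tray's yaw from its second moments.

```bash
python3 - <<'E'
from h import *
def pca(P,n):
    P=P[:,:2]*1000;h=cv2.convexHull(P.astype(np.float32));M=cv2.moments(h)
    print(n,"ctr",round(M["m10"]/M["m00"],1),round(M["m01"]/M["m00"],1),"ang",round(np.degrees(.5*np.arctan2(2*M["mu11"],M["mu20"]-M["mu02"])),1))
s=get_state()
def go(p,d,m,n):
    W=world(d,m);R=p[...,0].astype(int)-p[...,1]
    for nm,x,y,r in (("oval",.456,-.366,.065),("obl",.4737,.1345,.085)):
        b=(np.hypot(W[...,0]-x,W[...,1]-y)<r)&(W[...,2]<.016)&(W[...,2]>-.006)&(R>20)&(d>0)
        if b.sum()>500: pca(W[b],n+" "+nm)
z=np.load("top0.npz");go(z["p"],z["d"],camera_model("top"),"top")
m=camera_model("wrist");p,d=read_camera("wrist");go(p,d,m,"wrist")
E
```

```text
top oval ctr 455.5 -365.6 ang -25.3
top obl ctr 474.0 134.3 ang -3.5
wrist oval ctr 454.3 -365.2 ang -19.9
```

carry_out --increments '[{"travel": [-2, -30, 0], "rotation": [0, 0, -3], "fingers": 0.4}, {"travel": [-4, -65, 0], "rotation": [0, 0, -5], "fingers": 0.4}, {"travel": [-5, -90, 0], "rotation": [0, 0, -6.5], "fingers": 0.4}, {"travel": [-5, -98, -10], "rotation": [0, 0, -6.5], "fingers": 0.4}, {"travel": [-5, -98, -30], "rotation": [0, 0, -6.5], "fingers": 0.4}, {"travel": [-5, -98, -55], "rotation": [0, 0, -6.5], "fingers": 0.4}, {"travel": [-5, -98, -75], "rotation": [0, 0, -6.5], "fingers": 0.4}, {"travel": [-5, -98, -85], "rotation": [0, 0, -6.5], "fingers": 0.4}, {"travel": [-5, -98, -85], "rotation": [0, 0, -6.5], "fingers": 0.4}, {"travel": [-5, -98, -85], "rotation": [0, 0, -6.5], "fingers": 0.4}]'

```text
time_s: 18.88
eef_pos: [0.4561, -0.3647, 0.037]
eef_rot: [-0.0, 0.983, -0.183, -0.0]
wrist_force: [0.4, -0.5, -0.1]
gripper_width: 0.0497
grip_force: 30.0
```

```bash
python3 - <<'E'
from h import *
s=get_state();print(np.round(s["eef_pos"]*1000,1))
p,d=read_camera("wrist");cv2.imwrite("pics/w6.png",p[:,:,::-1])
E
```

```text
[ 456.1 -364.7   37. ]
```

View pics/w6.png

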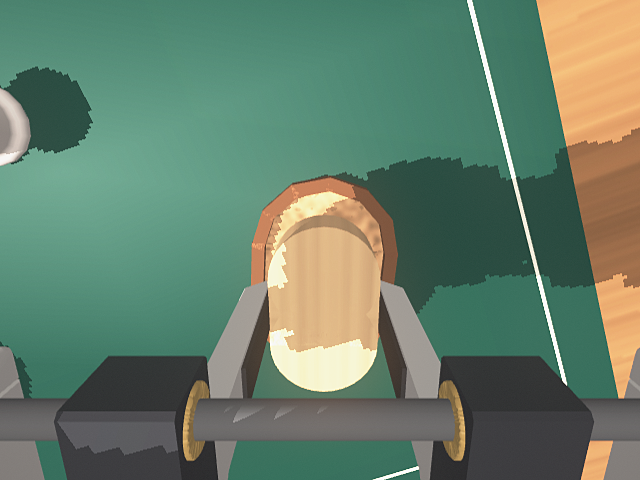

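The oval at (325,300) is well aligned over its tray, whose far rim shows at (325,185). Lowering it.

carry_out --increments '[{"travel": [0, 0, -7], "rotation": [0, 0, 0], "fingers": 0.4}, {"travel": [0, 0, -14], "rotation": [0, 0, 0], "fingers": 0.4}, {"travel": [0, 0, -19], "rotation": [0, 0, 0], "fingers": 0.4}, {"travel": [0, 0, -22], "rotation": [0, 0, 0], "fingers": 0.4}, {"travel": [0, 0, -24], "rotation": [0, 0, 0], "fingers": 0.4}, {"travel": [0, 0, -24.5], "rotation": [0, 0, 0], "fingers": 0.4}, {"travel": [0, 0, -25], "rotation": [0, 0, 0], "fingers": 0.4}, {"travel": [0, 0, -25], "rotation": [0, 0, 0], "fingers": 0.4}, {"travel": [0, 0, -25], "rotation": [0, 0, 0], "fingers": 0.4}, {"travel": [0, 0, -25], "rotation": [0, 0, 0], "fingers": 0.4}]'

```text
time_s: 19.77
eef_pos: [0.4559, -0.3653, 0.0121]
eef_rot: [0.0, 0.983, -0.183, 0.0]
wrist_force: [-0.0, 0.8, -0.5]
gripper_width: 0.0494
grip_force: 30.0
```

carry_out --increments '[{"travel": [0, 0, -0.2], "rotation": [0, 0, 0], "fingers": 0.4}, {"travel": [0, 0, -0.2], "rotation": [0, 0, 0], "fingers": 0.4}, {"travel": [0, 0, -0.2], "rotation": [0, 0, 0], "fingers": 0.65}, {"travel": [0, 0, -0.2], "rotation": [0, 0, 0], "fingers": 0.75}, {"travel": [0, 0, -0.2], "rotation": [0, 0, 0], "fingers": 0.85}, {"travel": [0, 0, 5], "rotation": [0, 0, 0], "fingers": 1}, {"travel": [0, 0, 30], "rotation": [0, 0, 0], "fingers": 1}, {"travel": [0, 0, 65], "rotation": [0, 0, 0], "fingers": 1}, {"travel": [0, 0, 100], "rotation": [0, 0, 0], "fingers": 1}, {"travel": [0, 0, 120], "rotation": [0, 0, 0], "fingers": 1}]'

```text
time_s: 20.6
eef_pos: [0.4568, -0.3658, 0.1359]
eef_rot: [0.001, 0.983, -0.183, 0.002]
wrist_force: [0.1, -1.1, 0.2]
gripper_width: 0.0938
grip_force: 0.0
```

carry_out --increments '[{"travel": [2, 40, 0], "rotation": [0, 0, 3], "fingers": 1}, {"travel": [4, 80, 0], "rotation": [0, 0, 9], "fingers": 1}, {"travel": [6, 120, 0], "rotation": [0, 0, 15], "fingers": 1}, {"travel": [8, 160, 0], "rotation": [0, 0, 21], "fingers": 1}, {"travel": [10, 200, 0], "rotation": [0, 0, 27], "fingers": 1}, {"travel": [12, 240, 0], "rotation": [0, 0, 33], "fingers": 1}, {"travel": [14, 280, 0], "rotation": [0, 0, 39], "fingers": 1}, {"travel": [16, 320, 0], "rotation": [0, 0, 45], "fingers": 1}, {"travel": [16, 360, 0], "rotation": [0, 0, 51], "fingers": 1}, {"travel": [16, 400, 0], "rotation": [0, 0, 56], "fingers": 1}]'

```text
time_s: 21.43
eef_pos: [0.4716, 0.0365, 0.1326]
eef_rot: [0.0, 0.953, 0.302, 0.0]
wrist_force: [0.7, -0.2, 0.0]
gripper_width: 0.0938
grip_force: 0.0
```

carry_out --increments '[{"travel": [0, 40, 0], "rotation": [0, 0, 3.4], "fingers": 1}, {"travel": [0, 80, 0], "rotation": [0, 0, 3.4], "fingers": 1}, {"travel": [0, 120, 0], "rotation": [0, 0, 3.4], "fingers": 1}, {"travel": [0, 160, 0], "rotation": [0, 0, 3.4], "fingers": 1}, {"travel": [0, 200, 0], "rotation": [0, 0, 3.4], "fingers": 1}, {"travel": [0, 225, 0], "rotation": [0, 0, 3.4], "fingers": 1}, {"travel": [0, 240, 0], "rotation": [0, 0, 3.4], "fingers": 1}, {"travel": [0, 240, 0], "rotation": [0, 0, 3.4], "fingers": 1}, {"travel": [0, 240, 0], "rotation": [0, 0, 3.4], "fingers": 1}, {"travel": [0, 240, 0], "rotation": [0, 0, 3.4], "fingers": 1}]'

```text
time_s: 22.27
eef_pos: [0.4719, 0.2737, 0.132]
eef_rot: [0.0, 0.945, 0.327, -0.0]
wrist_force: [0.1, 0.9, 0.6]
gripper_width: 0.0944
grip_force: 0.0
```

```bash
python3 chk.py t5; python3 look.py w7
```

```text
round 163 mean [ 468.1 -129.6   27.4] rect [ 468.5 -129.9] [30.3 29.1] 88.7
hex 329 mean [639.7  23.1  27.1] rect [639.7  23.1] [43.9 48. ] 70.4
oval 759 mean [ 455.5 -364.2   27.5] rect [ 455.3 -365.3] [51.9 80.8] 69.1
[-0.11  0.37 -0.65  1.94  0.27  0.93 -1.79] [472.1 273.4 132. ] [ 4.000e-04  9.450e-01  3.271e-01 -1.000e-04] 22.32
[(-10, 0), (-6, 5), (-2, 25323), (2, 773), (6, 166), (10, 162), (14, 172), (18, 307), (22, 13227), (26, 38), (30, 0), (34, 0), (38, 0), (42, 0), (46, 0), (50, 0), (54, 0), (58, 0), (62, 0), (66, 0), (70, 0), (74, 0), (78, 0), (82, 0), (86, 0), (90, 0), (94, 0), (98, 0), (102, 0), (106, 0), (110, 0), (114, 0)]
oblong 13533 mean [475.5 392.6  23.9] rect [473.  391.5] [103.9  62.4] 38.4
```

The oval lies flat at its tray's centre. Last, the oblong.

carry_out --increments '[{"travel": [1, 38, 0], "rotation": [0, 0, 0], "fingers": 1}, {"travel": [1, 76, 0], "rotation": [0, 0, 0], "fingers": 1}, {"travel": [1, 105, 0], "rotation": [0, 0, 0], "fingers": 1}, {"travel": [1, 118, -15], "rotation": [0, 0, 0], "fingers": 1}, {"travel": [1, 118, -45], "rotation": [0, 0, 0], "fingers": 1}, {"travel": [1, 118, -75], "rotation": [0, 0, 0], "fingers": 1}, {"travel": [1, 118, -100], "rotation": [0, 0, 0], "fingers": 1}, {"travel": [1, 118, -115], "rotation": [0, 0, 0], "fingers": 1}, {"travel": [1, 118, -122], "rotation": [0, 0, 0], "fingers": 1}, {"travel": [1, 118, -123.5], "rotation": [0, 0, 0], "fingers": 1}]'

```text
time_s: 23.2
eef_pos: [0.4728, 0.3919, 0.0078]
eef_rot: [0.0, 0.945, 0.327, -0.001]
wrist_force: [-0.2, 0.7, 0.3]
gripper_width: 0.0937
grip_force: 0.0
```

carry_out --increments '[{"travel": [0, 0, 0], "rotation": [0, 0, 0], "fingers": 1}, {"travel": [0, 0, 0], "rotation": [0, 0, 0], "fingers": 0.8}, {"travel": [0, 0, 0], "rotation": [0, 0, 0], "fingers": 0.7}, {"travel": [0, 0, 0], "rotation": [0, 0, 0], "fingers": 0.6}, {"travel": [0, 0, 0], "rotation": [0, 0, 0], "fingers": 0.5}, {"travel": [0, 0, 0], "rotation": [0, 0, 0], "fingers": 0.5}, {"travel": [0, 0, 0], "rotation": [0, 0, 0], "fingers": 0.5}, {"travel": [0, 0, 0], "rotation": [0, 0, 0], "fingers": 0.5}, {"travel": [0, 0, 0], "rotation": [0, 0, 0], "fingers": 0.5}, {"travel": [0, 0, 0], "rotation": [0, 0, 0], "fingers": 0.5}]' --grip_force 40

```text
time_s: 24.03
eef_pos: [0.473, 0.3928, 0.0088]
eef_rot: [-0.0, 0.945, 0.328, 0.0]
wrist_force: [-0.8, -1.8, 6.4]
gripper_width: 0.0611
grip_force: 40.0
```

carry_out --increments '[{"travel": [0, 0, 10], "rotation": [0, 0, 0], "fingers": 0.5}, {"travel": [0, 0, 30], "rotation": [0, 0, 0], "fingers": 0.5}, {"travel": [0, -10, 55], "rotation": [0, 0, -2], "fingers": 0.5}, {"travel": [0, -35, 65], "rotation": [0, 0, -7], "fingers": 0.5}, {"travel": [0, -70, 65], "rotation": [0, 0, -13], "fingers": 0.5}, {"travel": [0, -105, 65], "rotation": [0, 0, -19], "fingers": 0.5}, {"travel": [0, -140, 65], "rotation": [0, 0, -25], "fingers": 0.5}, {"travel": [1, -175, 65], "rotation": [0, 0, -31], "fingers": 0.5}, {"travel": [1, -205, 65], "rotation": [0, 0, -36], "fingers": 0.5}, {"travel": [1, -230, 65], "rotation": [0, 0, -40], "fingers": 0.5}]'

```text
time_s: 24.87
eef_pos: [0.4737, 0.1603, 0.0741]
eef_rot: [0.0, 1.0, -0.018, 0.0]
wrist_force: [-0.2, -0.4, -0.9]
gripper_width: 0.0615
grip_force: 40.0
```

carry_out --increments '[{"travel": [0, -18, 0], "rotation": [0, 0, -2], "fingers": 0.5}, {"travel": [0, -27, 0], "rotation": [0, 0, -2], "fingers": 0.5}, {"travel": [0, -27, -10], "rotation": [0, 0, -2], "fingers": 0.5}, {"travel": [0, -27, -25], "rotation": [0, 0, -2], "fingers": 0.5}, {"travel": [0, -27, -35], "rotation": [0, 0, -2], "fingers": 0.5}, {"travel": [0, -27, -40], "rotation": [0, 0, -2], "fingers": 0.5}, {"travel": [0, -27, -40], "rotation": [0, 0, -2], "fingers": 0.5}, {"travel": [0, -27, -40], "rotation": [0, 0, -2], "fingers": 0.5}, {"travel": [0, -27, -40], "rotation": [0, 0, -2], "fingers": 0.5}, {"travel": [0, -27, -40], "rotation": [0, 0, -2], "fingers": 0.5}]'

```text
time_s: 25.7
eef_pos: [0.4741, 0.1361, 0.0339]
eef_rot: [-0.0, 0.999, -0.032, 0.0]
wrist_force: [-0.3, 0.9, -1.8]
gripper_width: 0.0618
grip_force: 40.0
```

```bash
python3 - <<'E'
from h import *
s=get_state();print(np.round(s["eef_pos"]*1000,1),np.round(s["q"],2))
p,d=read_camera("wrist");cv2.imwrite("pics/w8.png",p[:,:,::-1])
E
```

```text
[474.1 136.1  33.9] [-0.06  0.4  -0.42  2.13  0.26  0.66 -2.29]
```

View pics/w8.png

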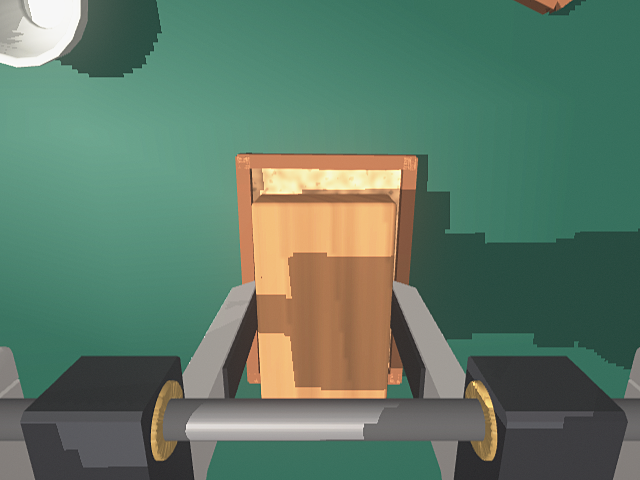

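The oblong sits squarely over its tray: its far rim is at (325,162) and the former's far edge at (322,200). Shift it 1.5 mm toward -y and lower.

carry_out --increments '[{"travel": [0, -1.5, -6], "rotation": [0, 0, 0], "fingers": 0.5}, {"travel": [0, -1.5, -12], "rotation": [0, 0, 0], "fingers": 0.5}, {"travel": [0, -1.5, -16], "rotation": [0, 0, 0], "fingers": 0.5}, {"travel": [0, -1.5, -19], "rotation": [0, 0, 0], "fingers": 0.5}, {"travel": [0, -1.5, -20.5], "rotation": [0, 0, 0], "fingers": 0.5}, {"travel": [0, -1.5, -21], "rotation": [0, 0, 0], "fingers": 0.5}, {"travel": [0, -1.5, -21], "rotation": [0, 0, 0], "fingers": 0.5}, {"travel": [0, -1.5, -21], "rotation": [0, 0, 0], "fingers": 0.5}, {"travel": [0, -1.5, -21], "rotation": [0, 0, 0], "fingers": 0.5}, {"travel": [0, -1.5, -21], "rotation": [0, 0, 0], "fingers": 0.5}]'

```text
time_s: 26.58
eef_pos: [0.4735, 0.1341, 0.0128]
eef_rot: [0.0, 0.999, -0.033, -0.0]
wrist_force: [-6.4, -2.2, 15.7]
gripper_width: 0.0619
grip_force: 40.0
```

```bash
python3 - <<'E'
from h import *
m=camera_model("wrist");p,d=read_camera("wrist");W=world(d,m)
b=(abs(W[...,0]-.495)<.03)&(abs(W[...,1]-.134)<.028)&(W[...,2]>.02)&(W[...,2]<.04)
P=W[b];A=np.c_[P[:,:2],np.ones(len(P))];c=np.linalg.lstsq(A,P[:,2],rcond=None)[0];print(len(P),c[:2],A[0],np.array([.474,.134,1])@c)
b=(abs(W[...,0]-.474)<.08)&(abs(W[...,1]-.134)<.05)&(abs(W[...,2]-.028)<.003);fit(W[b],"top face")
b=(abs(W[...,0]-.474)<.08)&(abs(W[...,1]-.134)<.05)&(abs(W[...,2]-.010)<.0015);fit(W[b],"rim")
E
```

```text
16223 [-0.00597459  0.00214145] [0.52444023 0.11764284 1.        ] 0.02807326211376471
top face 27032 mean [480.7 132.6  28. ] rect [476.4 132.8] [85.4 98.5] 85.6
rim 7566 mean [512.1 131.   10. ] rect [478.1 133.9] [ 92.4 128.7] 85.9
```

Its top is level at 28 mm, so it sits on the floor. Release and rise.

carry_out --increments '[{"travel": [0, 0, 0.5], "rotation": [0, 0, 0], "fingers": 0.5}, {"travel": [0, 0, 0.5], "rotation": [0, 0, 0], "fingers": 0.7}, {"travel": [0, 0, 0.5], "rotation": [0, 0, 0], "fingers": 0.8}, {"travel": [0, 0, 0.5], "rotation": [0, 0, 0], "fingers": 0.9}, {"travel": [0, 0, 0.5], "rotation": [0, 0, 0], "fingers": 1}, {"travel": [0, 0, 10], "rotation": [0, 0, 0], "fingers": 1}, {"travel": [0, 0, 35], "rotation": [0, 0, 0], "fingers": 1}, {"travel": [0, 0, 70], "rotation": [0, 0, 0], "fingers": 1}, {"travel": [0, 0, 105], "rotation": [0, 0, 0], "fingers": 1}, {"travel": [0, 0, 130], "rotation": [0, 0, 0], "fingers": 1}]'

```text
time_s: 27.47
eef_pos: [0.4741, 0.1347, 0.1458]
eef_rot: [-0.0, 0.999, -0.032, 0.001]
wrist_force: [0.2, 0.6, 0.3]
gripper_width: 0.0941
grip_force: 0.0
```

carry_out --increments '[{"travel": [0, 40, 10], "rotation": [0, 0, 0], "fingers": 1}, {"travel": [0, 80, 20], "rotation": [0, 0, 0], "fingers": 1}, {"travel": [0, 115, 30], "rotation": [0, 0, 0], "fingers": 1}, {"travel": [0, 145, 30], "rotation": [0, 0, 0], "fingers": 1}, {"travel": [0, 160, 30], "rotation": [0, 0, 0], "fingers": 1}, {"travel": [0, 160, 30], "rotation": [0, 0, 0], "fingers": 1}, {"travel": [0, 160, 30], "rotation": [0, 0, 0], "fingers": 1}, {"travel": [0, 160, 30], "rotation": [0, 0, 0], "fingers": 1}, {"travel": [0, 160, 30], "rotation": [0, 0, 0], "fingers": 1}, {"travel": [0, 160, 30], "rotation": [0, 0, 0], "fingers": 1}]'

```text
time_s: 28.3
eef_pos: [0.4741, 0.2931, 0.1726]
eef_rot: [0.0, 0.999, -0.033, 0.0]
wrist_force: [0.2, -0.4, -0.0]
gripper_width: 0.0939
grip_force: 0.0
```

```bash
python3 chk.py t9
```

```text
round 163 mean [ 468.2 -129.7   27.2] rect [ 468.5 -129.9] [30.8 29.1] 88.7
hex 330 mean [639.6  23.1  27.5] rect [640.3  22.9] [44.7 47.7] 11.2
oval 760 mean [ 455.4 -364.2   27.5] rect [ 455.7 -365.2] [51.3 81.6] 69.7
oblong 1270 mean [471.9 133.4  27.2] rect [472.2 133.7] [ 62.2 103.9] 86.2
```

View pics/t9.png

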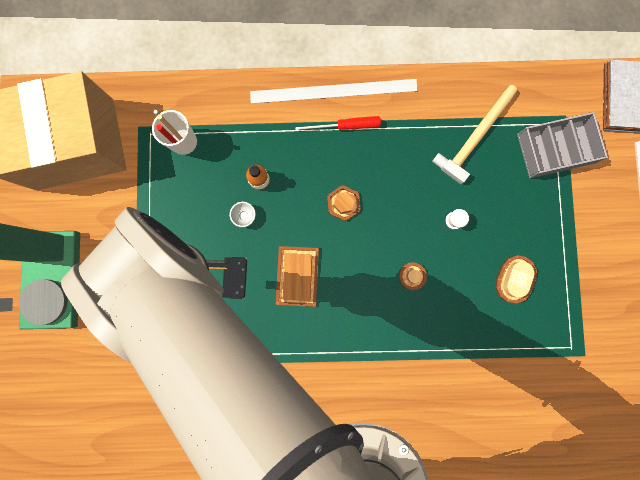

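All four formers lie in their trays: oblong (298,277), hexagon (344,203), round (413,276), oval (517,279). The bottle (257,177) and the spool (457,219) are where they were.

```bash
python3 -c "from plant import *; print(job_done())"
```

```text
the job is handed in; nothing more can be done
None
```

All four formers were placed flat in their own trays, the bottle and spool were left where they stood, and the job was handed in at about 28 s; no verdict came back.

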